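# Draw the amber filter from the light source and present it to the inspection camera

## Robot

A 6-joint arm with a two-finger parallel gripper is mounted at the origin on the work surface. World frame = base frame: x ahead of the robot, y to its left, z up, the work surface at z = 0. Lengths are in m, angles in rad, forces in N, time in s.
With the tool pointing down it reaches from about 0.25 to 0.8 m from the base axis. Payload 3.9 kg.
Tool frame: the origin (TCP) lies at the very end of the fingers, on their centre line; the grasp point (between the pads) lies manip.pinch_z behind it (manip.pinch_z is the distance from the TCP to the grasp point, in m); z points along the fingers, y is the line along which they close (so a half turn about z gives the same grasp; the last joint's range is limited). The gripper opens to 85 mm and grips with 20 to 120 N. Pads are 22 mm wide; open, the fingers measure 114 mm over their backs; the gripper's body (76 mm by 85 mm) begins 54 mm behind the grasp point. The pads swing forward as they close: fully open they stand 13 mm farther back than shut.
Start: joints at [-1.331, 0.26, -0.138, 1.173, 0, 1.571], TCP at [0.125, -0.51, 0.231] pointing down, gripper open.
Joint ranges: [-2.78, 2.78], [-0.83, 1.72], [-1.28, 1.37], [-1.9, 2.12], [-1.57, 1.48], [-3.14, 3.14]. Speed limits (rad/s): [2.57, 2.57, 3.14, 3.14, 3.14, 3.14].

## Interface

Orientations are given as a unit quaternion [w, x, y, z].
In Python, from bench import manip, optics, order gives the robot as it stands.
- The arm moves only by the tool play_rows, never from a script. Its argument "commands" is a list of rows, each a list of 7 numbers: the shift along the tool's x, y, z in mm, then the turn, a rotation vector about the tool's x, y, z in rad, then the opening, from -1 (shut) to 1 (fully open). A call has 1 to 12 rows; each row is the pose to reach, as a shift and turn from the pose commanded when the call began, along the tool's axes at that moment; what a row does not reach only later rows make up. A row lasts 1/12 s, in which the tool goes at most 41.7 mm and 7.16 degrees, less where a joint would pass 70% of its speed; a pose out of reach is approached as far as the arm can. A call with a gripper value outside its range is refused whole. The fingers move at their own pace and stop on an object; "force" is the grip in N (left out, the last holds). Time passes only in rows, so rows that repeat a pose let the fingers close. It gives the time, the measured TCP pose, the force, the opening and the grip force at its end, in the units of the state.
- manip.state(): the state, without advancing time (a new reading comes with each control period).
- optics.capture(name): name is "side" or "top" or "wrist"; returns the picture (384x512x3 uint8, red, green, blue); there is no depth.
- optics.camera_model(name): a dict with "fov_y" (degrees; the focal length in pixels is half the picture's height over the tangent of half this angle, whatever the lens; pixels are square), "cx", "cy" (the principal point, pixels), "position" and "attitude" of the camera in the world. Camera axes: x right, y down, z forward; pixel columns grow to the right and rows downward; lengths in m; the calibration is good to about 2 mm. The wrist camera is an equidistant fisheye: a pixel r from the principal point sees the ray r / f radians off the axis. A picture is of the moment at which its call begins: read the wrist's pose just before it. camera_model takes no time and is no camera call; for the wrist camera it gives the pose at the moment of the call.
- order.hand_in(): hands the job in; it is judged then, once.
The state is a dict: "time": time; "joints": joint angles; "joint_vel": joint speeds; "joint_torque": joint torques, N m; "tcp_pos": TCP position; "tool_rot": TCP orientation; "contact_force": force on the tool from outside, world axes, zero at the start; "wrist_torque": the same for the moment, N m; "opening": finger opening in m; "grasp_force": force on a finger pad.
Only numpy, scipy, OpenCV 4.12 (cv2) and the standard library are available. Lean on these libraries where they do the work, as an engineer would, in place of code of your own. Each camera call takes 0.05 s, during which the arm holds its last target. There are 200 camera calls.

## Task

Swing the black hood of the aluminium filter housing right up and over so that it rests open by itself, then draw the amber filter plate (orange tab) straight up out of its slot, leaving the green one seated. Present it to the white inspection camera: hold it upright with its pane square to the lens, centred on the lens and about 10 cm in front of it. Finish while still holding it there, with the hood left open and the other things on the bench left where they are.

Things in the scene. Friction and masses are not known exactly. Their poses are not given: they have to be found in the camera images.
- housing: Fixed aluminium block, 160 (x) x 150 (y) x 75 mm high; origin at the centre of its underside. Its flat top (deck, 75 mm up) has two slots, 52.5 x 9.5 mm and 50 mm deep, long side along x, centred at x = -37 and +37 mm, y = 0. Hood hinge along x at y = -65 mm.
- hood (a joint): Black hood over the deck (150 x 126 mm, 40 mm high, 0.15 kg, roof and skirts, hollow): 0 closed, 1.85 rad fully open, against its stop. It turns about the housing's +x axis through hood_hinge, so its free (+y) side rises. Light hinge: let go below about 1.0 rad it falls shut; beyond about 1.3 rad it falls open and rests there.
- hood_handle (a point): Middle of the blue handle on the hood's free side: a cylinder 16 mm in diameter, 24 mm long, parallel to the hinge, 28 mm out from the skirt on a 12 x 7 mm neck. Hood shut: 154 mm in +y from and 20 mm above the hinge line, 95 mm above the table. Pinch it from above by its end faces; it turns between the pads as the hood swings. Axes turn with the hood.
- hood_hinge (a point): Point on the hinge line, at the housing's x = 0, y = -65 mm, z = 75 mm.
- amber_filter: Amber filter plate, loose, upright in either slot, hidden under the hood. Dark frame 50 wide (x) x 7 thick (y) x 56 mm tall, amber pane; orange tab on top 24 (x) x 10 (y) x 26 mm tall; 82 mm in all, about 60 g. Origin: centre of its underside, 25 mm above the table when seated; z up, y square to the pane. Tab top 32 mm above the deck.
- amber_filter_pane (a point): Centre of the amber pane, 28 mm above the plate's underside.
- amber_filter_tab (a point): Centre of the top of the orange tab, 82 mm above the plate's underside.
- green_filter: The same plate with green pane and green tab, in the other slot. To stay seated.
- camera: Fixed inspection camera on a post: base 100 x 100 x 12 mm, white body 50 x 70 x 50 mm, black lens barrel 38 mm in diameter. Top of the camera 185 mm above the table. It looks along its own -y axis. Origin on the table, 60 mm behind the lens front.
- lens (a point): Centre of the front of the lens, 160 mm above the table; axes as the camera's: the lens looks along -y.
- bottle: Amber bottle with white cap and label, 60 mm in diameter, 150 mm tall; origin under its centre. Bystander.
- dish: Pale translucent lidded dish with a metal disc on top, 92 mm in diameter, 17 mm high. Bystander.
- driver: Screwdriver with red handle, 160 mm long, lying. Bystander.
- positioner: Steel probe positioner, 60 x 45 x 74 mm, with a thin brass arm reaching 75 mm to its -x. Bystander.
- chip_box: Flat chip box, 70 x 70 x 22 mm, black with a pale translucent lid. Bystander.
- objective: Brass microscope objective, 34 mm in diameter, 48 mm tall, standing. Bystander.
Not all that is in view belongs to the job. Leave any purple or red look-alike of the housing alone.

How it is judged:
On the way, in this order (a step that is already met when the one before it is completed fails the run):
1. the hood is swung open (value of joint hood above 1.3 rad), for 0.2 s.
2. the amber filter, held in the fingers, is drawn clear of its slot, upright (z of amber_filter in the frame of housing above 0.078 m and angle between amber_filter's own z axis and vertical below 0.3 rad and contact force between the fingers and amber_filter above 1 N), for 0.2 s.
At the end, for the whole second after the job is handed in: Amber filter still and held by the fingers alone, pane centre within 25 mm of the lens axis and 65 to 135 mm in front of the lens, upright and square to it within 0.2 rad; hood resting open over 1.5 rad; green filter seated, unmoved within 6 mm; bystanders within 30 mm of their starts (contact force between the fingers and amber_filter above 1 N and contact force between each of amber_filter, the fingers and housing below 0.1 N and contact force between amber_filter and camera below 0.1 N and height (world z) of amber_filter above 0.09 m and x of amber_filter_pane in the frame of lens between -0.025 and 0.025 m and z of amber_filter_pane in the frame of lens between -0.025 and 0.025 m and y of amber_filter_pane in the frame of lens between -0.135 and -0.065 m and angle between amber_filter's own z axis and vertical below 0.2 rad and angle between the y axis of amber_filter and the y axis of lens, either way round below 0.2 rad and linear speed of amber_filter below 0.03 m/s and value of joint hood above 1.5 rad and z of green_filter in the frame of housing below 0.03 m and distance of green_filter from where it was at the start of the episode below 0.006 m and distance of each of bottle, dish, driver, positioner, chip_box, objective from where it was at the start of the episode below 0.03 m); the arm keeps its last pose, push and grip.
It fails at once if the green filter is pulled up (z of green_filter in the frame of housing above 0.04 m).
It fails at once if a bystander is knocked about (distance of any of bottle, dish, driver, positioner, chip_box, objective from where it was at the start of the episode above 0.04 m).
It fails at once if the camera is struck (contact force between any of the arm, the fingers, amber_filter and camera above 10 N).
It also fails if it takes over 51 s, if anything falls off the work surface, if the arm or the gripper's body presses on something with over 40 N, if the wrist force passes 120 N, or if a joint passes its speed limit or range.

## Working session

There is one attempt and no reset: what is moved stays moved. The work goes in short steps, Python scripts to look and compute and a tool call to move; the robot and the scene stay as the last step left them, time stands still between calls to the robot, and variables do not carry over. Pictures are saved under pics/ and viewed, at most 10 in all, crops included, and the job is handed in when it is done.

Besides the shell and the picture viewer there is one more tool, called after ">>>" in YAML: its name, and indented under it one key for each argument. play_rows: Moves the arm, as the interface text tells. Its arguments: {"type":"object","properties":{"commands":{"type":"array","items":{"type":"array","items":{"type":"number"}}},"force":{"type":"number"}},"required":["commands"]}

```bash
ls; mkdir -p pics; python3 - <<'E'
from bench import manip, optics, order
import cv2,numpy as np
s=manip.state(); print(s, manip.pinch_z)
ims=[]
for n in("side","top"):
    m=optics.camera_model(n); print(n,m)
    im=optics.capture(n)[:,:,::-1]; cv2.imwrite(f"pics/{n}0.png",im); 
    cv2.imwrite(f"pics/{n}0b.png",cv2.resize(im,(800,600)))
E
```

```text
pics
{'time': 0.0, 'joints': array([-1.33098621e+00,  2.60711043e-01, -1.39384011e-01,  1.17270805e+00,
        8.66780878e-06,  1.57077321e+00]), 'joint_vel': array([-1.39963427e-03, -1.14817333e-03,  8.93056598e-05, -7.13054448e-04,
       -9.53262812e-04,  8.39339275e-04]), 'joint_torque': array([ 1.46199207e-03, -4.05681682e+01,  2.53919846e+01,  1.89029623e-02,
        2.21818169e-05,  8.39204066e-07]), 'tcp_pos': array([ 0.12453549, -0.50930372,  0.23044509]), 'tool_rot': array([-9.96703591e-04,  9.92818115e-01,  1.19629361e-01, -1.15708931e-04]), 'contact_force': array([-0.29470299, -0.05610704, -0.22159268]), 'wrist_torque': array([-0.013751  ,  0.01144051, -0.03115181]), 'grasp_force': 0.0, 'opening': 0.08559579855855873} 0.0187
side {'fov_y': 53.54928798035005, 'cx': 256.8959801357894, 'cy': 200.2746727715601, 'position': array([0.286587  , 0.83599641, 0.82793783]), 'attitude': array([ 0.05964088, -0.11006779,  0.90105048, -0.41525423])}
top {'fov_y': 47.590791166761065, 'cx': 252.78599548112615, 'cy': 185.69319369050652, 'position': array([0.41575554, 0.0387071 , 1.2940981 ]), 'attitude': array([-0.02894039,  0.71134279, -0.70163902,  0.02926718])}
```

View pics/side0b.png

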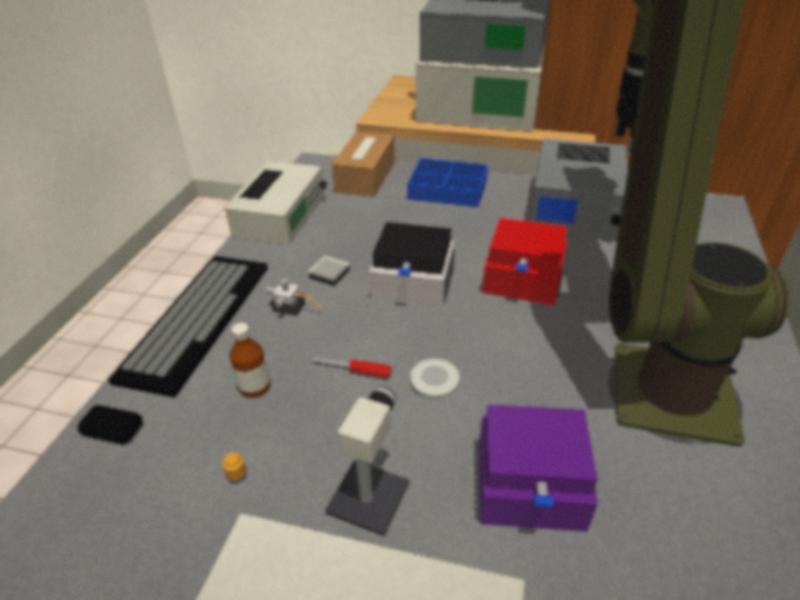

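View pics/top0b.png

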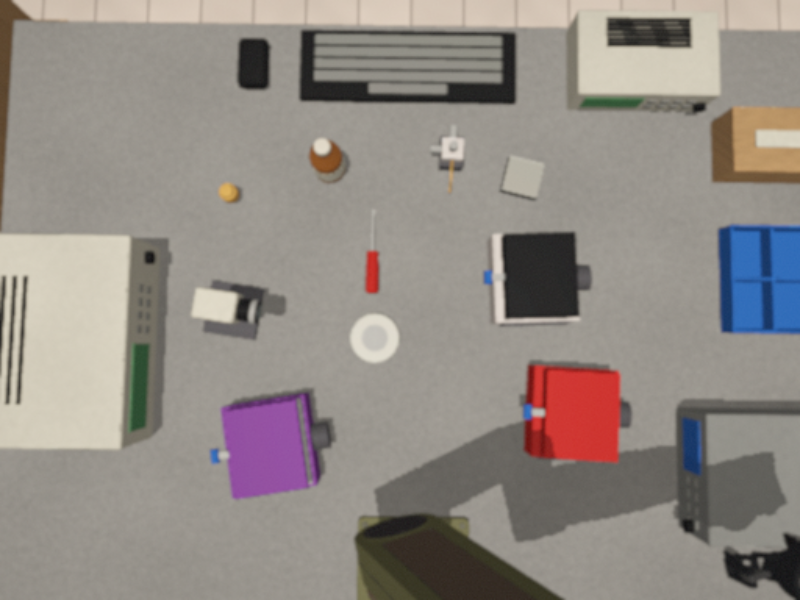

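The black hood sits at about (540,278) in the top view, with its handle at (490,277) pointing left (+y). The camera body is at about (218,306), with the lens at (250,310) facing right. The red and purple housings are decoys.

```bash
cat > h.py <<'E'
import numpy as np, cv2
from scipy.spatial.transform import Rotation as R
from bench import manip, optics, order
def q(w): return R.from_quat([w[1],w[2],w[3],w[0]])
def ray(name,uv,m=None):
    m=m or optics.camera_model(name); f=192/np.tan(np.radians(m['fov_y']/2))
    d=(np.array(uv,float)-[m['cx'],m['cy']])/f
    if name=='wrist':
        r=np.linalg.norm(d); v=np.array([*(d/r*np.sin(r)),np.cos(r)])
    else: v=np.array([*d,1.])
    return m['position'],q(m['attitude']).apply(v/np.linalg.norm(v))
def onz(name,uv,z,m=None):
    p,v=ray(name,uv,m); return p+v*(z-p[2])/v[2]
def tri(rays):
    A=sum(np.eye(3)-np.outer(v,v) for p,v in rays); b=sum((np.eye(3)-np.outer(v,v))@p for p,v in rays)
    return np.linalg.solve(A,b)
def blobs(mask,off=(0,0),amin=10):
    n,l,s,c=cv2.connectedComponentsWithStats(mask.astype(np.uint8))
    return [(c[i]+off,s[i],l==i) for i in range(1,n) if s[i][4]>=amin]
def crop(im,x0,y0,x1,y1): return im[y0:y1,x0:x1]
E
python3 - <<'E'
from h import *
ti=cv2.imread('pics/top0.png');si=cv2.imread('pics/side0.png')
def hsv(i): return cv2.cvtColor(i,cv2.COLOR_BGR2HSV)
T=hsv(ti);S=hsv(si)
def blue(H): return (H[...,0]>100)&(H[...,0]<125)&(H[...,1]>150)&(H[...,2]>90)
bt=[b for b in blobs(blue(T)) if b[1][4]<200]; bs=[b for b in blobs(blue(S)) if b[1][4]<300]
for b in bt: print('T',b[0],b[1])
for b in bs: print('S',b[0],b[1])
def rect(mask,x0,y0,x1,y1,z,name):
    m=np.zeros(mask.shape,np.uint8);m[y0:y1,x0:x1]=mask[y0:y1,x0:x1]
    b=max(blobs(m),key=lambda b:b[1][4]); c=max(cv2.findContours(b[2].astype(np.uint8),0,2)[0],key=cv2.contourArea)
    r=cv2.minAreaRect(c);print(name,r,b[1][4]); P=np.array([onz(name,p,z) for p in cv2.boxPoints(r)])
    print(P.round(4),'c',P.mean(0).round(4),[np.linalg.norm(P[i]-P[i-1]).round(4) for i in range(4)], [np.degrees(np.arctan2(*(P[i]-P[i-1])[[1,0]])).round(2) for i in range(4)])
rect((T[...,2]<60),318,140,372,212,.115,'top')
rect((T[...,2]>170)&(T[...,1]<60),115,175,160,215,.185,'top')
cv2.imwrite('pics/z.png',np.hstack([cv2.resize(ti[165:225,110:180],(490,420),interpolation=0),cv2.resize(ti[140:215,300:385],(306,420)[:2],interpolation=0)]))
E
```

```text
T [312. 177.] [311 174   3   7  21]
T [337.125      263.20833333] [336 260   4   8  24]
T [137.09090909 291.5       ] [136 288   3   8  22]
S [258.35 173.3 ] [256 171   6   5  20]
S [333.78571429 170.78571429] [331 170   6   3  14]
S [347.34246575 320.36986301] [342 317  12   8  73]
top ((345.7891540527344, 175.6737060546875), (52.03777313232422, 46.707401275634766), 88.09085083007812) 2371
[[ 0.6124 -0.148   0.115 ]
 [ 0.6185 -0.2758  0.115 ]
 [ 0.4761 -0.2794  0.115 ]
 [ 0.4701 -0.1528  0.115 ]] c [ 0.5443 -0.214   0.115 ] [np.float64(0.1424), np.float64(0.1279), np.float64(0.1424), np.float64(0.1267)] [np.float64(1.93), np.float64(-87.28), np.float64(-178.57), np.float64(92.7)]
top ((136.4053955078125, 195.0675506591797), (27.45462989807129, 20.056676864624023), 9.462322235107422) 537
[[0.4592 0.3733 0.185 ]
 [0.5099 0.3668 0.185 ]
 [0.4993 0.2972 0.185 ]
 [0.4487 0.304  0.185 ]] c [0.4793 0.3353 0.185 ] [np.float64(0.0701), np.float64(0.0511), np.float64(0.0704), np.float64(0.051)] [np.float64(81.36), np.float64(-7.28), np.float64(-98.67), np.float64(172.42)]
```

View pics/z.png

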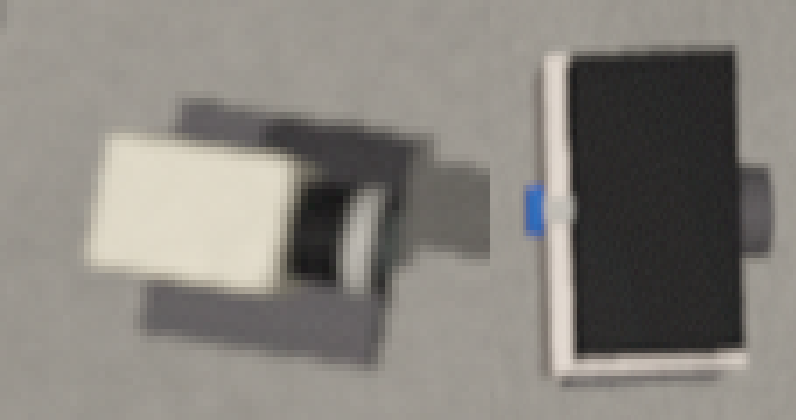

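```bash
python3 - <<'E'
from h import *
a=ray('top',(312,177));b=ray('side',(258.35,173.3))
p=tri([a,b]);print('handle',p,onz('top',(312,177),.095),onz('side',(258.35,173.3),.095))
for z in(.16,.17,.179):print('lens',onz('top',(164.7,198.5),z))
P=[onz('top',uv,.012) for uv in[(135.5,179),(171.5,184.5),(164,217),(130,212)]]; print('base',np.round(P,4),np.mean(P,0))
# deck rim corners: left edge of white rim & bottom corners at z=.075
for uv in[(314.5,149.5),(316.5,206.5),(378.5,204.5)]: print('deck',onz('top',uv,.075), )
si=cv2.imread('pics/side0.png')
cv2.imwrite('pics/z2.png',np.hstack([cv2.resize(si[135:205,225:300],(450,420),interpolation=0),cv2.resize(si[240:310,210:270],(348,420),interpolation=0)]))
E
```

```text
handle [ 0.54030016 -0.12457257  0.09708052] [ 0.54111844 -0.12474008  0.095     ] [ 0.54040887 -0.12736951  0.095     ]
lens [0.47269562 0.26794994 0.16      ]
lens [0.47219354 0.26592858 0.17      ]
lens [0.47174168 0.26410935 0.179     ]
base [[0.5366 0.3859 0.012 ]
 [0.5218 0.279  0.012 ]
 [0.4257 0.2983 0.012 ]
 [0.439  0.3986 0.012 ]] [0.48080032 0.34046817 0.012     ]
deck [ 0.62150745 -0.13434347  0.075     ]
deck [ 0.46039784 -0.14026922  0.075     ]
deck [ 0.4683793  -0.31388281  0.075     ]
```

```bash
cat >> h.py <<'E'
def delta(p,xang):
    """shift (mm, tool axes) and rotvec to a tool-down pose with tool x at world angle xang"""
    s=manip.state(); r=q(s['tool_rot']); c,n=np.cos(xang),np.sin(xang)
    t=R.from_matrix(np.array([[c,n,0],[n,-c,0],[0,0,-1.]]))
    print('t',s['time'],'tcp',s['tcp_pos'].round(4),'shift',(r.inv().apply(np.array(p)-s['tcp_pos'])*1e3).round(1),'rot',(r.inv()*t).as_rotvec().round(4))
E
python3 - <<'E'
from h import *
delta((.5405,-.1255,.17),np.pi/2+.037)
E
```

```text
t 0.1 tcp [ 0.1245 -0.5094  0.2306] shift [ 495.2 -274.    61.1] rot [-1.400e-03 -1.200e-03 -1.368e+00]
```

>>> play_rows:
  commands:
    - [495,-274,61,0,0,-1.368,1]
    - [495,-274,61,0,0,-1.368,1]
    - [495,-274,61,0,0,-1.368,1]
    - [495,-274,61,0,0,-1.368,1]
    - [495,-274,61,0,0,-1.368,1]
    - [495,-274,61,0,0,-1.368,1]
    - [495,-274,61,0,0,-1.368,1]
    - [495,-274,61,0,0,-1.368,1]
    - [495,-274,61,0,0,-1.368,1]
    - [495,-274,61,0,0,-1.368,1]
    - [495,-274,61,0,0,-1.368,1]
    - [495,-274,61,0,0,-1.368,1]

```text
time: 1.1
tcp_pos: [0.4909, -0.1709, 0.1772]
tool_rot: [-0.0, 0.692, 0.722, -0.0]
contact_force: [0.0, -0.6, 0.1]
opening: 0.0855
grasp_force: 0.0
```

```bash
python3 - <<'E'
from h import *
delta((.5405,-.1255,.17),np.pi/2+.037); print(manip.state()['joints'])
E
```

```text
t 1.1 tcp [ 0.4909 -0.1709  0.1772] shift [43.3 51.4  7.2] rot [-0.0006 -0.      0.0042]
[-3.34938118e-01  2.80941297e-01 -2.54220460e-01  1.03617190e+00
 -1.77506808e-04  1.19462756e+00]
```

>>> play_rows:
  commands:
    - [22,26,4,0,0,0,1]
    - [43,51,7,0,0,0,1]
    - [43,51,7,0,0,0,1]

```text
time: 1.35
tcp_pos: [0.5434, -0.124, 0.1695]
tool_rot: [-0.0, 0.692, 0.722, 0.001]
contact_force: [-0.1, -0.3, -0.6]
opening: 0.0853
grasp_force: 0.0
```

```bash
python3 - <<'E'
from h import *
m=optics.camera_model('wrist'); print(m)
im=optics.capture('wrist')[:,:,::-1]; cv2.imwrite('pics/w1.png',im)
H=cv2.cvtColor(im,cv2.COLOR_BGR2HSV)
for b in blobs((H[...,0]>100)&(H[...,0]<125)&(H[...,1]>150)&(H[...,2]>90),amin=40):
    print(b[0],b[1],onz('wrist',b[0],.095,m))
    ys,xs=np.nonzero(b[2]); print(onz('wrist',(xs.min(),b[0][1]),.1,m),onz('wrist',(xs.max(),b[0][1]),.1,m),onz('wrist',(b[0][0],ys.min()),.1,m),onz('wrist',(b[0][0],ys.max()),.1,m))
delta((.5405,-.1255,.083),np.pi/2+.037)
E
```

```text
{'fov_y': 65.70646984690485, 'cx': 255.46492488301283, 'cy': 192.381584947525, 'position': array([ 0.53977123, -0.05272372,  0.31185654]), 'attitude': array([0.14133633, 0.98972668, 0.02113701, 0.00428659])}
[251.54033771 203.5478424 ] [237 195  30  18 533] [ 0.54040888 -0.12493828  0.095     ]
[ 0.52947155 -0.12374565  0.1       ] [ 0.55124535 -0.12281792  0.1       ] [ 0.54013164 -0.11657492  0.1       ] [ 0.54065715 -0.1300239   0.1       ]
[ 25.23717949 254.20512821] [ 18 248  15  15 156] [ 0.30234396 -0.1943444   0.095     ]
[ 0.29552676 -0.19292184  0.1       ] [ 0.31873872 -0.18946797  0.1       ] [ 0.31047684 -0.18352143  0.1       ] [ 0.3042272  -0.20090477  0.1       ]
t 1.4 tcp [ 0.541  -0.1258  0.1696] shift [ 0.2 -0.4 86.6] rot [-0.0007 -0.0005  0.0044]
```

View pics/w1.png

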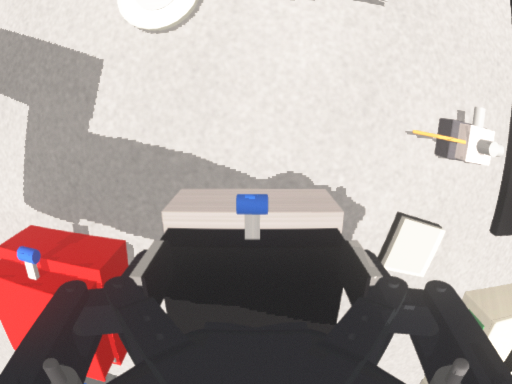

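The wrist view shows the handle at (252,204), centred between the fingers, and the estimates agree to about 1 mm. Next I descend and pinch it.

>>> play_rows:
  commands:
    - [1,0,35,0,0,0,1]
    - [1,0,65,0,0,0,1]
    - [1,0,86,0,0,0,1]
    - [1,0,86,0,0,0,-1]
    - [1,0,86,0,0,0,-1]
    - [1,0,86,0,0,0,-1]
    - [1,0,86,0,0,0,-1]
    - [1,0,86,0,0,0,-1]
    - [1,0,86,0,0,0,-1]
    - [1,0,86,0,0,0,-1]
    - [1,0,86,0,0,0,-1]
    - [1,0,86,0,0,0,-1]
  force: 30

```text
time: 2.4
tcp_pos: [0.5409, -0.1275, 0.0866]
tool_rot: [0.002, 0.694, 0.72, 0.001]
contact_force: [0.9, -1.8, 7.0]
opening: 0.0231
grasp_force: 33.7
```

```bash
python3 - <<'E'
from h import *
print(manip.state())
for th in np.linspace(0,1.7,18): 
    a=np.arctan2(20,154)+th; print(round(th,2),[round(float(x)) for x in(155.3*np.cos(a)-154,-155.3*np.sin(a)+20)])
E
```

```text
{'time': 2.4, 'joints': array([-2.31239084e-01,  4.08369736e-01, -3.17676399e-01,  8.40868696e-01,
       -4.42012460e-04,  1.30260707e+00]), 'joint_vel': array([-2.11208106e-03,  1.43162957e-03, -1.34030344e-03, -1.96866300e-04,
       -4.14459419e-05, -3.17728671e-04]), 'joint_torque': array([ 3.24864713e-01, -4.17948818e+01,  1.99983966e+01, -1.15281777e-01,
        1.67668280e-01, -1.05886217e-02]), 'tcp_pos': array([ 0.54087741, -0.12749549,  0.0865984 ]), 'tool_rot': array([0.00178169, 0.69392198, 0.72004755, 0.00080057]), 'contact_force': array([ 0.88126001, -1.75697622,  7.00157043]), 'wrist_torque': array([-0.06352067,  0.02261122, -0.02710289]), 'grasp_force': 33.65615487098694, 'opening': 0.023069071959317376}
0.0 [0, 0]
0.1 [-3, -15]
0.2 [-7, -30]
0.3 [-13, -45]
0.4 [-20, -58]
0.5 [-28, -71]
0.6 [-38, -83]
0.7 [-49, -95]
0.8 [-61, -104]
0.9 [-74, -113]
1.0 [-88, -120]
1.1 [-102, -126]
1.2 [-117, -131]
1.3 [-132, -134]
1.4 [-148, -135]
1.5 [-163, -135]
1.6 [-178, -133]
1.7 [-194, -130]
```

>>> play_rows:
  commands:
    - [-1,0,-8,0,0,0,-1]
    - [-3,0,-15,0,0,0,-1]
    - [-5,0,-23,0,0,0,-1]
    - [-7,0,-30,0,0,0,-1]
    - [-10,0,-38,0,0,0,-1]
    - [-13,0,-45,0,0,0,-1]
    - [-16,0,-52,0,0,0,-1]
    - [-20,0,-58,0,0,0,-1]
    - [-24,0,-65,0,0,0,-1]
    - [-28,0,-71,0,0,0,-1]
    - [-33,0,-77,0,0,0,-1]
    - [-38,0,-83,0,0,0,-1]

```text
time: 3.4
tcp_pos: [0.5423, -0.1655, 0.1686]
tool_rot: [0.001, 0.694, 0.72, 0.001]
contact_force: [7.1, -2.7, -4.8]
opening: 0.0233
grasp_force: 31.4
```

>>> play_rows:
  commands:
    - [-5,0,-6,0,0,0,-1]
    - [-11,0,-12,0,0,0,-1]
    - [-17,0,-17,0,0,0,-1]
    - [-23,0,-21,0,0,0,-1]
    - [-30,0,-26,0,0,0,-1]
    - [-36,0,-30,0,0,0,-1]
    - [-43,0,-34,0,0,0,-1]
    - [-50,0,-37,0,0,0,-1]
    - [-57,0,-40,0,0,0,-1]
    - [-64,0,-43,0,0,0,-1]
    - [-71,0,-46,0,0,0,-1]
    - [-79,0,-48,0,0,0,-1]

```text
time: 4.4
tcp_pos: [0.5455, -0.2433, 0.2164]
tool_rot: [0.001, 0.694, 0.72, 0.002]
contact_force: [6.8, 1.1, -3.6]
opening: 0.0229
grasp_force: 30.1
```

>>> play_rows:
  commands:
    - [-7,0,-2,0,0,0,-1]
    - [-15,0,-3,0,0,0,-1]
    - [-23,0,-4,0,0,0,-1]
    - [-31,0,-4,0,0,0,-1]
    - [-38,0,-4,0,0,0,-1]
    - [-46,0,-4,0,0,0,-1]
    - [-54,0,-3,0,0,0,-1]
    - [-61,0,-2,0,0,0,-1]
    - [-69,0,0,0,0,0,-1]
    - [-77,0,1,0,0,0,-1]
    - [-77,0,1,0,0,0,-1]

```text
time: 5.32
tcp_pos: [0.5487, -0.322, 0.2164]
tool_rot: [0.002, 0.694, 0.72, 0.002]
contact_force: [4.8, 0.6, 3.2]
opening: 0.0231
grasp_force: 29.7
```

>>> play_rows:
  commands:
    - [0,0,0,0,0,0,1]
    - [0,0,0,0,0,0,1]
    - [0,0,0,0,0,0,1]
    - [0,0,0,0,0,0,1]
    - [0,0,-30,0,0,0,1]
    - [0,0,-60,0,0,0,1]
    - [30,0,-60,0,0,0,1]
    - [65,0,-60,0,0,0,1]
    - [100,0,-60,0,0,0,1]
    - [140,0,-60,0,0,0,1]
    - [170,0,-60,0,0,0,1]
    - [170,0,-60,0,0,0,1]

```text
time: 6.32
tcp_pos: [0.5388, -0.1457, 0.275]
tool_rot: [-0.002, 0.692, 0.722, 0.0]
contact_force: [-0.3, -0.2, 0.8]
opening: 0.0853
grasp_force: 0.0
```

```bash
python3 - <<'E'
from h import *
m=optics.camera_model('wrist'); im=optics.capture('wrist')[:,:,::-1].copy()
t=optics.capture('top')[:,:,::-1].copy();s=optics.capture('side')[:,:,::-1].copy()
cv2.imwrite('pics/s2.png',s);cv2.imwrite('pics/t2.png',t);cv2.imwrite('pics/w2.png',im)
for n,i in(('wrist',im),('top',t),('side',s)):
    H=cv2.cvtColor(i,cv2.COLOR_BGR2HSV); mk=(H[...,0]>7)&(H[...,0]<22)&(H[...,1]>170)&(H[...,2]>120)
    for b in blobs(mk,amin=8): print(n,b[0],b[1],onz(n,b[0],.107,m if n=='wrist' else None))
cv2.imwrite('pics/c2.png',np.vstack([np.hstack([im[:,:400],cv2.resize(t[130:230,290:390],(384,384))])]))
E
```

```text
wrist [290.06153846 232.76923077] [281 229  19   8 130] [ 0.58095815 -0.21110464  0.107     ]
top [209.1552795  102.68322981] [200  93  18  17 161] [0.7435065  0.16323981 0.107     ]
side [252.96153846 157.88461538] [251 155   5   6  26] [ 0.57531817 -0.19213207  0.107     ]
side [156.20454545 226.07954545] [150 221  13  10  88] [0.74805708 0.18615758 0.107     ]
side [149.33544304 298.17088608] [143 291  13  16 158] [0.65970523 0.40412791 0.107     ]
```

View pics/c2.png

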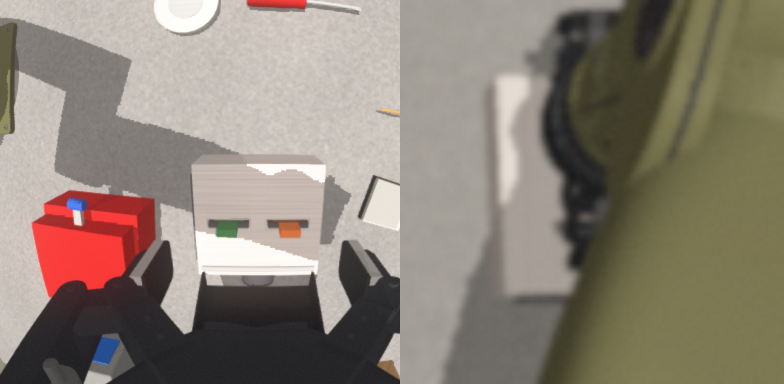

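The hood is open. The amber tab is in the +x slot at (290,232), which is world (0.581, -0.212), and the green tab is at (228,230). I'll turn the tool so it pinches the tab across its thickness.

```bash
python3 - <<'E'
from h import *
delta((.5808,-.2122,.16),np.pi+.037)
E
```

```text
t 6.4667 tcp [ 0.54   -0.1509  0.2748] shift [-62.7  38.5 114.8] rot [-8.0000e-04  2.0000e-04 -1.5699e+00]
```

>>> play_rows:
  commands:
    - [-15,10,0,0,0,-0.12,0.2]
    - [-30,20,0,0,0,-0.24,0.2]
    - [-63,38,0,0,0,-0.36,0.2]
    - [-63,38,0,0,0,-0.48,0.2]
    - [-63,38,0,0,0,-0.6,0.2]
    - [-63,38,0,0,0,-0.72,0.2]
    - [-63,38,0,0,0,-0.84,0.2]
    - [-63,38,0,0,0,-0.96,0.2]
    - [-63,38,20,0,0,-1.08,0.2]
    - [-63,38,40,0,0,-1.2,0.2]
    - [-63,38,60,0,0,-1.32,0.2]
    - [-63,38,80,0,0,-1.44,0.2]

```text
time: 7.47
tcp_pos: [0.5802, -0.2144, 0.1936]
tool_rot: [-0.0, 0.045, 0.999, -0.0]
contact_force: [-1.2, -0.0, 0.3]
opening: 0.0513
grasp_force: 0.0
```

>>> play_rows:
  commands:
    - [0,0,20,0,0,-0.12,0.2]
    - [0,0,35,0,0,-0.13,0.2]
    - [0,0,35,0,0,-0.13,0.2]
    - [0,0,35,0,0,-0.13,0.2]

```text
time: 7.8
tcp_pos: [0.5795, -0.2136, 0.1587]
tool_rot: [-0.001, -0.017, 1.0, 0.0]
contact_force: [-0.1, 0.4, 0.3]
opening: 0.0515
grasp_force: 0.0
```

```bash
python3 - <<'E'
from h import *
m=optics.camera_model('wrist'); im=optics.capture('wrist')[:,:,::-1].copy()
s=optics.capture('side')[:,:,::-1].copy()
H=cv2.cvtColor(im,cv2.COLOR_BGR2HSV); mk=(H[...,0]>5)&(H[...,0]<22)&(H[...,1]>170)&(H[...,2]>100)
for b in blobs(mk,amin=30): print(b[0],b[1],onz('wrist',b[0],.107,m).round(4))
delta((.5808,-.2122,.080),np.pi+.037); print(manip.state()['opening'])
cv2.imwrite('pics/c3.png',np.hstack([im[:,90:],cv2.resize(s[110:206,222:318],(360,384))]))
E
```

```text
[256.51298701 210.21861472] [251 190  13  40 462] [ 0.5774 -0.213   0.107 ]
[508.7260274  336.24657534] [504 326   8  18  73] [0.7516 0.1276 0.107 ]
t 7.9 tcp [ 0.5811 -0.2136  0.1607] shift [ 0.4  1.5 80.7] rot [-0.0007  0.0014 -0.0025]
0.051178970162028575
```

View pics/c3.png

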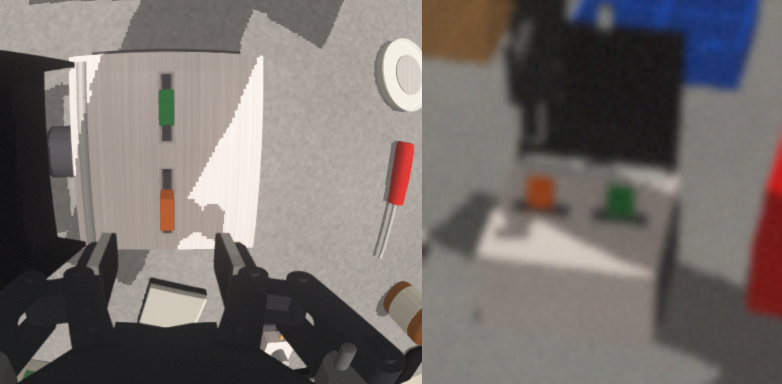

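The orange tab at (256,210) lies between the fingers and aligned with them. Next I descend and grip.

>>> play_rows:
  commands:
    - [0,1,30,0,0,0,0.2]
    - [0,1,55,0,0,0,0.2]
    - [0,1,70,0,0,0,0.2]
    - [0,1,80,0,0,0,0.2]
    - [0,1,80,0,0,0,0.2]
    - [0,1,80,0,0,0,-1]
    - [0,1,80,0,0,0,-1]
    - [0,1,80,0,0,0,-1]
    - [0,1,80,0,0,0,-1]
    - [0,1,80,0,0,0,-1]
    - [0,1,80,0,0,0,-1]
    - [0,1,80,0,0,0,-1]
  force: 40

```text
time: 8.9
tcp_pos: [0.5819, -0.2121, 0.0814]
tool_rot: [0.002, -0.018, 1.0, -0.001]
contact_force: [0.7, -1.0, 5.3]
opening: 0.0097
grasp_force: 39.9
```

>>> play_rows:
  commands:
    - [0,1,-5,0,0,0,-1]
    - [0,1,-12,0,0,0,-1]
    - [0,1,-20,0,0,0,-1]
    - [0,1,-28,0,0,0,-1]
    - [0,1,-36,0,0,0,-1]
    - [0,1,-44,0,0,0,-1]
    - [0,1,-52,0,0,0,-1]
    - [0,1,-62,0,0,0,-1]
    - [0,1,-75,0,0,0,-1]
    - [0,1,-90,0,0,0,-1]
    - [0,1,-105,0,0,0,-1]
    - [0,1,-105,0,0,0,-1]

```text
time: 9.9
tcp_pos: [0.5819, -0.21, 0.1886]
tool_rot: [0.002, -0.018, 1.0, 0.0]
contact_force: [0.0, 0.5, 1.2]
opening: 0.0093
grasp_force: 39.6
```

```bash
python3 - <<'E'
from h import *
l=np.array([.470,.267]);a=np.radians(-98.)
p=l+.1*np.array([np.cos(a),np.sin(a)]);print(p)
delta((*p,.187),np.radians(172.))
E
```

```text
[0.45608269 0.16797319]
t 9.9 tcp [ 0.5819 -0.21    0.1886] shift [111.9 382.3   1.1] rot [0.0004 0.005  0.1764]
```

>>> play_rows:
  commands:
    - [5,15,0,0,0,0,-1]
    - [15,45,0,0,0,0.03,-1]
    - [25,80,0,0,0,0.05,-1]
    - [35,115,0,0,0,0.07,-1]
    - [45,150,0,0,0,0.09,-1]
    - [55,185,0,0,0,0.11,-1]
    - [65,220,0,0,0,0.13,-1]
    - [75,255,0,0,0,0.15,-1]
    - [85,290,0,0,0,0.16,-1]
    - [93,315,0,0,0,0.17,-1]
    - [98,335,0,0,0,0.176,-1]
    - [102,345,0,0,0,0.176,-1]

```text
time: 10.9
tcp_pos: [0.4642, 0.1332, 0.1845]
tool_rot: [-0.001, 0.068, 0.998, 0.001]
contact_force: [1.0, 1.3, -0.0]
opening: 0.0096
grasp_force: 39.5
```

>>> play_rows:
  commands:
    - [5,20,0,0,0,0,-1]
    - [10,37,1,0,0,0,-1]
    - [10,37,1,0,0,0,-1]
    - [10,37,1,0,0,0,-1]
    - [10,37,1,0,0,0,-1]
    - [10,37,1,0,0,0,-1]
    - [10,37,1,0,0,0,-1]

```text
time: 11.48
tcp_pos: [0.4613, 0.1677, 0.1837]
tool_rot: [-0.0, 0.071, 0.998, -0.0]
contact_force: [-0.9, -0.3, -0.2]
opening: 0.0092
grasp_force: 39.6
```

```bash
python3 - <<'E'
from h import *
s=optics.capture('side')[:,:,::-1].copy();t=optics.capture('top')[:,:,::-1].copy();im=optics.capture('wrist')[:,:,::-1].copy()
delta((.4561,.168,.187),np.radians(172.)); z=manip.state(); print(z['grasp_force'],z['opening'],z['contact_force'])
cv2.imwrite('pics/s4.png',s);cv2.imwrite('pics/t4.png',t)
cv2.imwrite('pics/c4.png',np.vstack([np.hstack([cv2.resize(s[100:292,150:342],(400,400)),cv2.resize(t[100:292,120:312],(400,400))]),cv2.resize(im[90:282,:],(800,300))])[:600])
E
```

```text
t 11.6333 tcp [0.4614 0.168  0.1837] shift [ 5.2 -0.8 -3.3] rot [-0.0001 -0.     -0.0012]
39.564828872680664 0.009590495263612735 [ 0.02121152  0.00557107 -0.81602506]
```

View pics/c4.png

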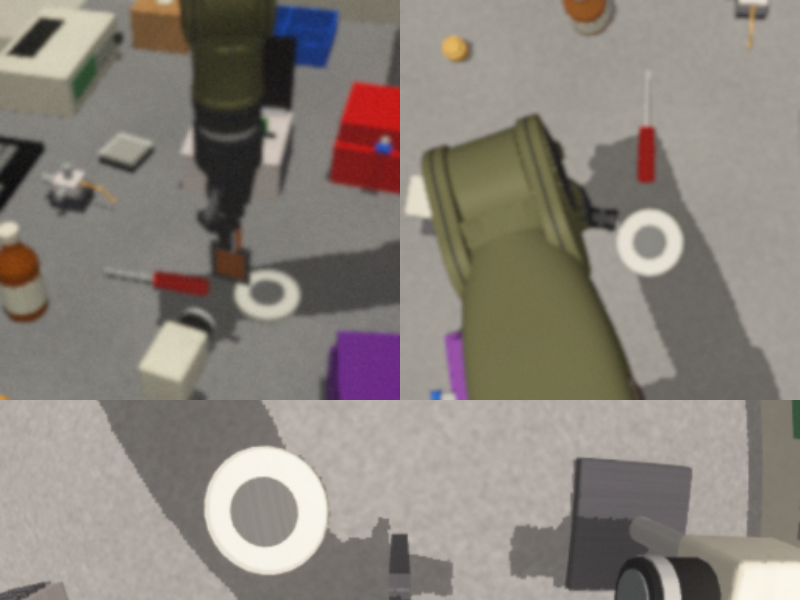

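The plate hangs upright in front of the lens: side crop (230,262), lens (198,325). The green tab is still seated and the hood is still open. I'll make a small trim and one numeric check.

>>> play_rows:
  commands:
    - [3,-1,-3,0,0,0,-1]
    - [5,-1,-3,0,0,0,-1]
    - [5,-1,-3,0,0,0,-1]
    - [5,-1,-3,0,0,0,-1]
    - [5,-1,-3,0,0,0,-1]

```text
time: 12.05
tcp_pos: [0.4562, 0.1684, 0.1868]
tool_rot: [0.0, 0.07, 0.998, 0.0]
contact_force: [-0.7, -0.1, -0.7]
opening: 0.0092
grasp_force: 39.6
```

```bash
python3 - <<'E'
from h import *
print('old pane',onz('side',(260.4,225.8),.157),'lens',onz('side',(245.5,255),.16))
s=optics.capture('side')[:,:,::-1].copy();H=cv2.cvtColor(s,cv2.COLOR_BGR2HSV)
mk=(H[...,0]<22)&(H[...,1]>110)&(H[...,2]>50); mk[:205]=0;mk[245:]=0;mk[:,:245]=0;mk[:,275:]=0
for b in blobs(mk): print(b[0],b[1],onz('side',b[0],.16))
z=manip.state();print(z['tcp_pos'],z['grasp_force'],z['time'],q(z['tool_rot']).as_matrix()[:,1])
E
```

```text
old pane [0.45928955 0.16897256 0.157     ] lens [0.46877926 0.27393739 0.16      ]
[261.81168831 225.8961039 ] [255 219  14  15 154] [0.45498797 0.17146822 0.16      ]
[246.87804878 237.19512195] [245 233   5   9  41] [0.48096126 0.21806409 0.16      ]
[0.45620949 0.16838293 0.18673518] 39.563836455345154 12.1 [1.39275251e-01 9.90253705e-01 6.05202916e-05]
```

All measurements agree to within a few mm, so I'm handing in.

```bash
python3 -c "
from bench import order
print(order.hand_in())"
```

```text
the job is handed in; nothing more can be done
None
```

I handed the job in at about 12 s with the hood resting open, the green filter still seated, and the amber filter held upright and square, about 10 cm in front of the lens and centred on it to within a few mm; the hand-in gave no verdict.

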